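Hang the flammable tag on the waste canister's hook

ROBOT

A 6-joint arm with a two-finger parallel gripper is mounted at the origin on the work surface. World frame = base frame: x ahead of the robot, y to its left, z up, the work surface at z = 0. Lengths are in m, angles in rad, forces in N, time in s.
With the tool pointing down it reaches from about 0.3 to 0.775 m from the base axis. Payload 14.6 kg.
Tool frame: the origin (TCP) lies between the finger pads; the fingertips stand ahead of it and the grasp point (between the pads) lies 6 mm ahead of it (env.finger_overhang is the z of the fingertips in the tool frame, in m); z points along the fingers, y is the line along which they close (so a half turn about z gives the same grasp; the last joint's range is limited). The gripper opens to 85 mm and grips with 20 to 120 N. Pads are 22 mm wide; open, the fingers measure 114 mm over their backs; the gripper's body (76 mm by 85 mm) begins 54 mm behind the grasp point. The pads swing forward as they close: fully open they stand 13 mm farther back than shut.
Start: joints at [1.203, 0.3, 1.521, -0, 1.321, -0.067], TCP at [0.163, 0.525, 0.256] pointing down, gripper open.
Joint ranges: [-3.03, 3.03], [-0.79, 2.21], [0.23, 2.52], [-1.04, 4.18], [0, 3.07], [-2.55, 2.55]. Speed limits (rad/s): [2.22, 2.22, 2.57, 3.14, 3.14, 3.14].

INTERFACE

Orientations are given as a unit quaternion [w, x, y, z].
In Python, from rig import sensors, grab_frame, env gives the robot as it stands.
- The arm moves only by the tool send_rows, never from a script. Its argument "plan" is one flat list of numbers, 7 for each row, row after row: the shift along the world's x, y, z in m, then the turn, a rotation vector about the world's x, y, z in degrees, then the opening in per cent of the stroke, from 0 (shut) to 100 (fully open). A call has 1 to 20 rows; each row shifts and turns the commanded pose from where the row before left it; what a row does not reach is not made up. A row lasts 1/10 s, in which the tool goes at most 50 mm and 8.59 degrees, less where a joint would pass 70% of its speed; a pose out of reach is approached as far as the arm can. A call is refused whole if a number of a shift passes 0.05 or a number of a turn 8.59, either way. A call with a gripper value outside its range is refused whole. The fingers move at their own pace and stop on an object; the grip force is fixed at half the most. Time passes only in rows, so rows that do not move let the fingers close. It gives the time, the measured TCP pose, the force, the opening and the grip force at its end, in the units of the state.
- sensors.state(): the state, without advancing time (a new reading comes with each control period).
- grab_frame(name): name is "scene" or "top"; returns a dict with "img" (400x640x3 uint8, red, green, blue), "camera_matrix" (3x3 intrinsics, pixels), "world_from_camera" (4x4, takes a point from camera to world coordinates). Camera axes: x right, y up, looking along -z (the intrinsics and any distortion apply to the point x, -y, -z); pixel columns grow to the right and rows downward; lengths in m; the calibration is good to about 2 mm. A picture is of the moment at which its call begins. There is no depth.
- env.close_job(): hands the job in; it is judged then, once.
The state is a dict: "time_s": time; "joint_pos": joint angles; "qd": joint speeds; "tau": joint torques, N m; "ee_pos": TCP position; "tcp_rot": TCP orientation; "contact_force": force on the tool from outside, world axes, zero at the start; "ft_torque": the same for the moment, N m; "width": opening from 0.0 (shut) to 1.0 (fully open); "grip_force": force on a finger pad.
Only numpy, scipy, OpenCV 4.12 (cv2) and the standard library are available. Lean on these libraries where they do the work, as an engineer would, in place of code of your own. Each camera call takes 0.05 s, during which the arm holds its last target. There are 200 camera calls.

TASK

The waste canister on the bench now holds solvent: take the tag with the red diamond out of the grey rack and hang it by its window on the two-prong hook in front of the canister, squarely, with the red diamond facing outward (away from the canister). Let it hang free, and leave the yellow and blue tags standing in the rack.

Things in the scene. Friction and masses are not known exactly. Their poses are not given: they have to be found in the camera images.
- red_tag_mid (a point): rigid tag 70 wide, 150 tall (mm), 90 g, red diamond on its white front, red stripe on the front top edge, grey back. Point: its middle; +x out of the marked face, y across, z up. 8 thick plate up to z -3; window 46 wide through it, z -3 to 29, 12 side strips; black grip bar, 12 thick, full width, z 29 to 75: grip its upper part from above, fingers front and back, tips above the window. In an 18 deep slot.
- yellow_tag_mid (a point): tag of the same make and axes with a yellow triangle; stays in the rack. The grey rack (60 x 280 mm, 26 mm high, fixed) holds the three tags in one row, 90 mm apart along their y, all facing the same way; which slot holds which tag varies.
- blue_tag_mid (a point): tag of the same make and axes with a round blue disc; stays in the rack.
- hook_tip (a point): hook: two level steel prongs 7 mm thick, 22 mm apart, 150 mm up; both enter the tag's window. Point: midway between their tips, at axis height; +x outward along them, z up. They run 60 mm back to a post topping 7 mm above the axis; last 6 mm bends up to 12 mm above it. Hung tag's middle is 25 mm lower than this point. Fixed white canister behind, 104 mm across, 150 mm high, axis 135 mm back.
There are look-alikes about, which are no part of the job. What is shaped like the part that bears red_tag_mid but orange is not meant.

How it is judged:
At the end, for the whole second after the job is handed in: The red-diamond tag hangs at rest, both prongs through its window (16 mm across), tips 6 to 56 mm in front of the marked face, which points outward within 20 degrees; tag within 14 degrees of upright. Yellow and blue tags upright, within 30 mm of their start (x of hook_tip in the frame of red_tag_mid between 0.006 and 0.056 m and y of hook_tip in the frame of red_tag_mid between -0.016 and 0.016 m and z of hook_tip in the frame of red_tag_mid between 0.005 and 0.036 m and angle between the x axis of red_tag_mid and the x axis of hook_tip, either way round below 0.35 rad and angle between each of red_tag_mid, yellow_tag_mid, blue_tag_mid's own z axis and vertical below 0.25 rad and linear speed of red_tag below 0.02 m/s and distance of each of yellow_tag_mid, blue_tag_mid from where it was at the start of the episode below 0.03 m); the robot touches nothing.
It fails at once if the yellow tag is pulled out of the rack or knocked over (distance of yellow_tag_mid from where it was at the start of the episode above 0.05 m).
It fails at once if the blue tag is pulled out of the rack or knocked over (distance of blue_tag_mid from where it was at the start of the episode above 0.05 m).
It also fails if it takes over 45 s, if anything falls off the work surface, if the arm or the gripper's body presses on something with over 40 N, if the wrist force passes 120 N, or if a joint passes its speed limit or range.

## Working session

There is one attempt and no reset: what is moved stays moved. The work goes in short steps, Python scripts to look and compute and a tool call to move; the robot and the scene stay as the last step left them, time stands still between calls to the robot, and variables do not carry over. Pictures are saved under pics/ and viewed, at most 10 in all, crops included, and the job is handed in when it is done.

Besides the shell and the picture viewer there is one more tool, called after "Emit:" in YAML: its name, and indented under it one key for each argument. send_rows: Moves the arm, as the interface text tells. Its arguments: {"type":"object","properties":{"plan":{"type":"array"}},"required":["plan"]}

```bash
mkdir -p pics; python3 - <<'E'
from rig import sensors, grab_frame, env
import cv2,numpy as np,pickle
d={}
for n in("scene","top"):
    f=grab_frame(n);d[n]=f
    cv2.imwrite(f"pics/{n}0.png",f["img"][:,:,::-1])
    print(n,f["camera_matrix"].round(2).tolist(),f["world_from_camera"].round(4).tolist(),[k for k in f])
pickle.dump(d,open("f0.pkl","wb"))
s=sensors.state();print(s["ee_pos"],s["tcp_rot"],env.finger_overhang)
E
```

```text
scene [[467.27, 0.0, 329.88], [0.0, 467.27, 202.32], [0.0, 0.0, 1.0]] [[-0.6323, -0.6161, 0.4697, 0.9102], [0.7745, -0.4899, 0.4, 0.3057], [-0.0163, 0.6168, 0.787, 0.737], [0.0, 0.0, 0.0, 1.0]] ['img', 'camera_matrix', 'world_from_camera']
top [[377.09, 0.0, 323.6], [0.0, 377.09, 193.6], [0.0, 0.0, 1.0]] [[-0.0044, 0.9954, -0.0954, 0.4768], [-1.0, -0.005, -0.0059, -0.0283], [-0.0064, 0.0953, 0.9954, 0.9454], [0.0, 0.0, 0.0, 1.0]] ['img', 'camera_matrix', 'world_from_camera']
[0.1628809  0.52511376 0.25576754] [-1.03011810e-04  1.49826860e-01  9.88712096e-01 -5.41276668e-04] 0.025
```

View pics/scene0.png

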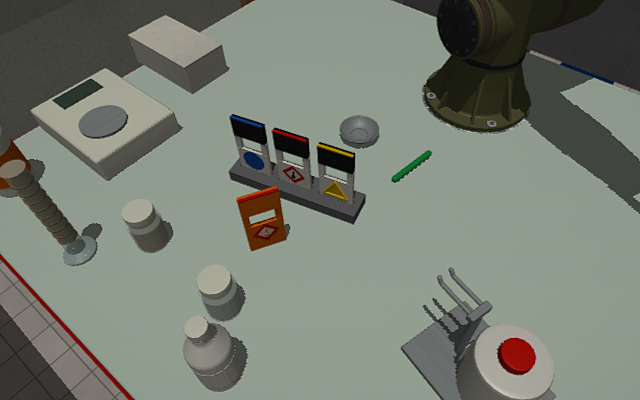

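View pics/top0.png

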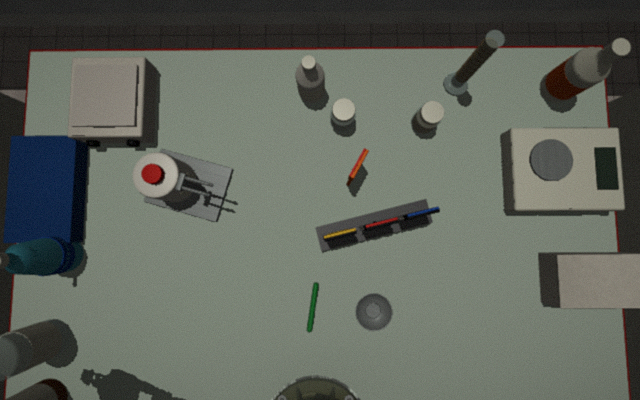

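The scene view shows the rack with blue (250,145), red (292,160) and yellow (337,175) tags, marked faces towards +x. The orange look-alike is at (262,218) and the hook tips are near (440,275). In the top view the rack is at (375,225) and the prongs are near (235,205).

```bash
python3 - <<'E'
import cv2,numpy as np,pickle
d=pickle.load(open("f0.pkl","rb"))
def crop(n,x,y,w,h,s):
    c=d[n]["img"][y:y+h,x:x+w,::-1]; c=np.clip(c.astype(float)*1.3,0,255).astype('uint8')
    return cv2.resize(c,None,fx=s,fy=s,interpolation=cv2.INTER_CUBIC)
a=crop("scene",220,105,160,120,5);cv2.imwrite("pics/a.png",a)
b=np.vstack([crop("top",310,190,133,64,6)[:300],crop("top",130,145,133,83,6)[:300]]) if 0 else None
cv2.imwrite("pics/b.png",np.vstack([crop("top",310,195,133,50,6),crop("top",150,165,133,50,6)]))
cv2.imwrite("pics/c.png",crop("scene",400,255,133,95,6))
E
```

```text
(no output)
```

View pics/a.png

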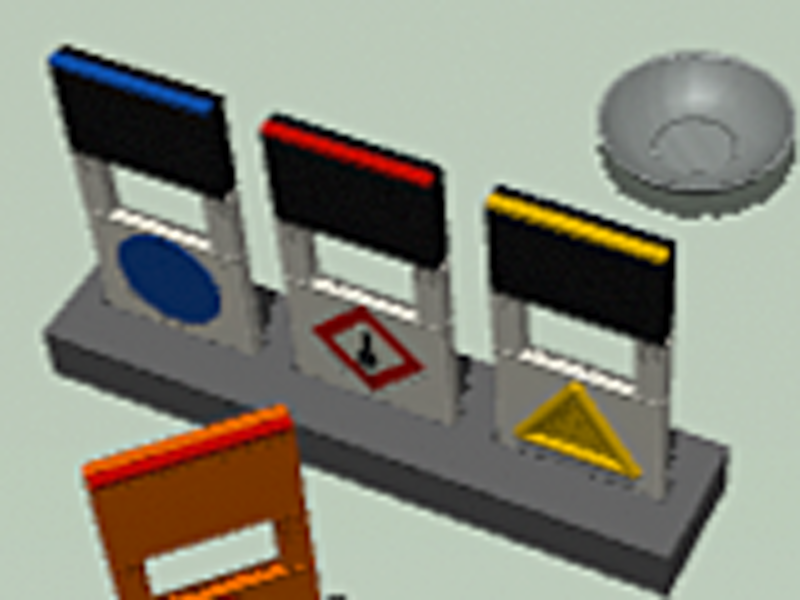

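View pics/b.png

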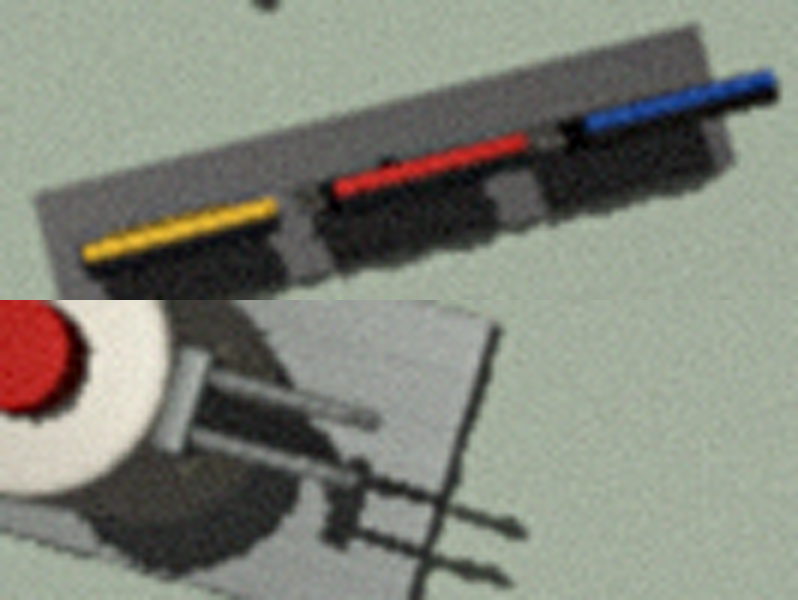

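View pics/c.png

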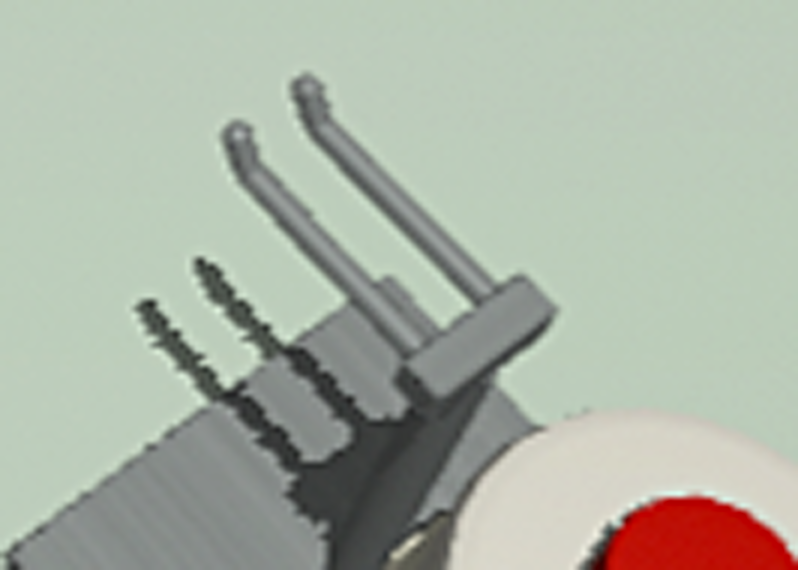

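The crops give the tag bar corners, the window sill corners and the hook bends and tips to about a pixel. The hook tips are at scene (439.7,276.3) and (451,268.7). Next I fit both poses.

```bash
cat > fit.py <<'E'
import numpy as np,pickle
from scipy.optimize import least_squares
d=pickle.load(open("f0.pkl","rb"))
def proj(n,P):
    T=np.linalg.inv(d[n]["world_from_camera"]);p=np.c_[P,np.ones(len(P))]@T.T
    q=(p[:,:3]*[1,-1,-1])@d[n]["camera_matrix"].T
    return q[:,:2]/q[:,2:]
def fit(rows,x0):
    L=np.array([r[1] for r in rows],float)/1000;px=np.array([r[2] for r in rows],float);ns=np.array([r[0] for r in rows])
    def res(v):
        c,s=np.cos(v[3]),np.sin(v[3]);P=L@np.array([[c,s,0],[-s,c,0],[0,0,1]])+v[:3]
        return np.where((ns=="scene")[:,None],proj("scene",P),proj("top",P))-px
    r=least_squares(lambda v:res(v).ravel(),x0,loss="soft_l1")
    return r.x,res(r.x)
E
python3 - <<'E'
from fit import *
S=lambda x,y:(220+(x-2)/5,105+(y-2)/5); T=lambda x,y:(310+(x-2.5)/6,195+(y-2.5)/6)
def tag(y0,bl,br,wl,wr,tl,tr,sl,sr):
    R=[("scene",(6,y0-35,29),S(*bl)),("scene",(6,y0+35,29),S(*br)),("scene",(4,y0-23,-3),S(*wl)),("scene",(4,y0+23,-3),S(*wr)),
       ("scene",(6,y0-35,75),S(*tl)),("scene",(6,y0+35,75),S(*tr)),]
    R+=[("top",(5,y0-35,75),T(*sl)),("top",(5,y0+35,75),T(*sr))]
    return R
red=tag(0,(277,222),(440,266),(313,290),(412,318),(263,126),(433,178),(528,142),(335,188))
yel=tag(90,(492,296),(668,342),(520,362),(633,393),(488,198),(668,255),(277,207),(84,254))
blu=tag(-90,(76,153),(230,197),(110,222),(212,247),(52,57),(212,103),(775,80),(587,124))
for n,R in(("red",red),("all",red+yel+blu)):
    v,r=fit(R,[.47,-.15,.083,.2]);print(n,v.round(4),np.degrees(v[3]).round(1));print(r.round(1).tolist())
H=lambda x,y:(400+(x-2.5)/6,255+(y-2.5)/6); Th=lambda x,y:(150+(x-2.5)/6,165+(y-302.5)/6)
# hook frame: x ~ -y world ; y axis = +x world side is +y
hk=[("scene",(0,11,12),H(238,126)),("scene",(0,-11,12),H(307,80)),("scene",(-6,11,0),H(246,178)),("scene",(-6,-11,0),H(318,132)),
("scene",(-57,11,0),H(425,343)),("scene",(-57,-11,0),H(487,297)),
("top",(0,11,12),Th(376,420)),("top",(-57,11,0),Th(215,378)),("top",(-57,-11,0),Th(200,436))]
v,r=fit(hk,[.47,.2,.15,-1.7]);print("hook",v.round(4),np.degrees(v[3]));print(r.round(1).tolist())
E
```

```text
red [ 0.4862 -0.1446  0.0811  0.2583] 14.8
[[-0.8, -0.9], [-0.0, 1.2], [-0.3, -1.6], [1.3, -0.2], [-0.9, 0.3], [-0.0, 0.8], [-0.3, -0.0], [-0.4, 1.1]]
all [ 0.4862 -0.1443  0.0812  0.2474] 14.2
[[-0.7, -1.0], [-0.0, 1.3], [-0.1, -1.7], [1.3, -0.1], [-0.7, 0.1], [-0.0, 0.9], [-0.3, 0.2], [-0.6, 0.9], [-0.7, -1.4], [-0.7, 1.1], [0.6, -1.8], [0.4, -0.3], [-0.8, 0.2], [-0.1, 0.7], [-0.2, 0.1], [-0.6, 0.7], [-1.1, -0.8], [-0.5, 0.9], [0.6, -1.8], [0.3, 0.1], [-0.8, 0.2], [-0.1, 1.6], [0.0, -0.2], [-0.9, 0.8]]
hook [ 0.5631  0.2181  0.1495 -1.8332] -105.03708071927814
[[0.5, 1.3], [0.4, 0.8], [0.7, -0.1], [0.0, -0.6], [-2.3, -0.1], [-1.2, -1.4], [-2.6, -0.8], [0.4, 0.2], [-0.1, 0.4]]
```

Emit:
send_rows:
  plan: [0.018,-0.0372,0,0,0,-3.25,70,0.018,-0.0372,0,0,0,-3.25,70,0.018,-0.0372,0,0,0,-3.25,70,0.018,-0.0372,0,0,0,-3.25,70,0.018,-0.0372,0,0,0,-3.25,70,0.018,-0.0372,0,0,0,-3.25,70,0.018,-0.0372,0,0,0,-3.25,70,0.018,-0.0372,0,0,0,-3.25,70,0.018,-0.0372,0,0,0,-3.25,70,0.018,-0.0372,0,0,0,-3.25,70,0.018,-0.0372,0,0,0,-3.25,70,0.018,-0.0372,0,0,0,-3.25,70,0.018,-0.0372,0,0,0,-3.25,70,0.018,-0.0372,0,0,0,-3.25,70,0.018,-0.0372,0,0,0,-3.25,70,0.018,-0.0372,0,0,0,-3.25,70,0.018,-0.0372,0,0,0,-3.25,70,0.018,-0.0372,0,0,0,-3.25,70,0,0,0,0,0,0,70,0,0,0,0,0,0,70]

```text
time_s: 2.1
ee_pos: [0.4867, -0.1447, 0.2556]
tcp_rot: [-0.001, 0.614, 0.789, -0.0]
contact_force: [0.3, -0.1, 0.1]
width: 0.699
grip_force: 0.0
```

Emit:
send_rows:
  plan: [0,0,-0.022,0,0,0,70,0,0,-0.022,0,0,0,70,0,0,-0.022,0,0,0,70,0,0,-0.022,0,0,0,70,0,0,-0.02,0,0,0,70,0,0,0,0,0,0,70,0,0,0,0,0,0,70]

```text
time_s: 2.8
ee_pos: [0.487, -0.1436, 0.149]
tcp_rot: [0.0, 0.613, 0.79, 0.0]
contact_force: [0.0, -0.3, 0.1]
width: 0.701
grip_force: 0.0
```

```bash
python3 - <<'E'
from rig import *
import cv2
from rig import sensors, grab_frame
s=sensors.state();print(s["ee_pos"],s["contact_force"])
c=grab_frame("scene")["img"][80:240,210:390,::-1]
cv2.imwrite("pics/g.png",cv2.resize(c,None,fx=3.6,fy=3.6,interpolation=cv2.INTER_CUBIC))
E
```

```text
[ 0.48698303 -0.14364266  0.14899785] [ 0.0488785  -0.33280012  0.10706444]
```

View pics/g.png

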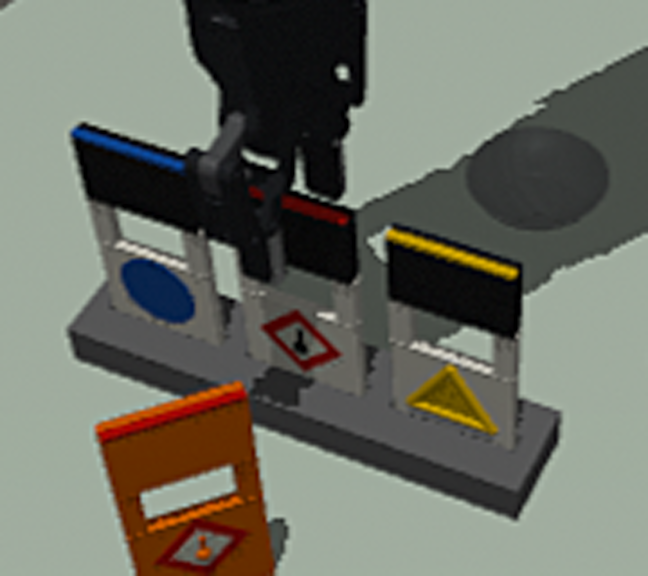

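The open fingers straddle the red bar, with the front finger at about (255,220) in the crop. They are clear of the blue and yellow tags, so I close.

Emit:
send_rows:
  plan: [0,0,0,0,0,0,0,0,0,0,0,0,0,0,0,0,0,0,0,0,0,0,0,0,0,0,0,0,0,0,0,0,0,0,0,0,0,0,0,0,0,0,0,0,0,0,0,0,0,0,0,0,0,0,0,0]

```text
time_s: 3.65
ee_pos: [0.4875, -0.1443, 0.1488]
tcp_rot: [0.001, 0.614, 0.789, 0.0]
contact_force: [4.3, 2.2, 5.4]
width: 0.13
grip_force: 59.6
```

Emit:
send_rows:
  plan: [0,0,0.01,0,0,0,0,0,0,0.01,0,0,0,0,0,0,0.01,0,0,0,0,0,0,0.02,0,0,0,0,0,0,0.03,0,0,0,0,0,0,0.03,0,0,0,0,0,0,0.03,0,0,0,0,0,0,0.03,0,0,0,0,0,0,0.02,0,0,0,0,0,0,0,0,0,0,0]

```text
time_s: 4.65
ee_pos: [0.487, -0.1445, 0.3408]
tcp_rot: [0.002, 0.614, 0.789, 0.0]
contact_force: [-0.2, 0.8, -0.9]
width: 0.131
grip_force: 59.6
```

```bash
python3 - <<'E'
import cv2
from rig import sensors, grab_frame
s=sensors.state();print(s["ee_pos"],s["contact_force"],s["width"],s["joint_pos"])
c=grab_frame("scene")["img"][30:230,210:410,::-1]
cv2.imwrite("pics/h.png",cv2.resize(c,None,fx=3,fy=3,interpolation=cv2.INTER_CUBIC))
E
```

```text
[ 0.48704426 -0.14452657  0.34077363] [-0.16790941  0.75060488 -0.89920229] 0.13115527878957947 [-3.60376690e-01  1.50968203e-01  1.50767394e+00 -4.47406921e-04
  1.47959047e+00 -6.09212087e-01]
```

View pics/h.png

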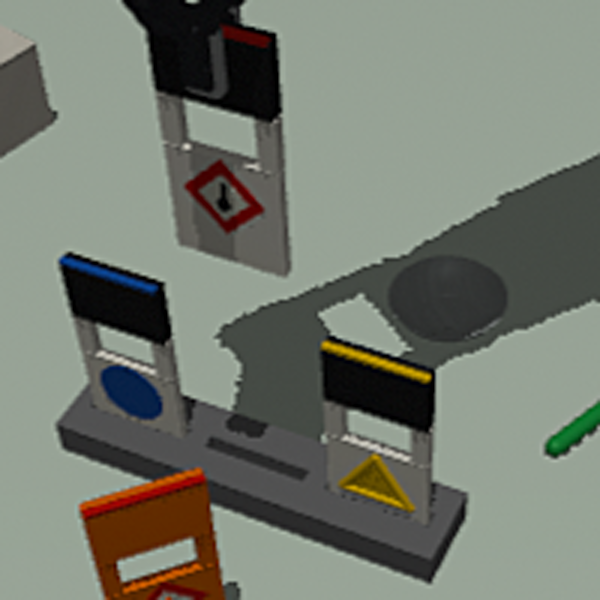

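The red tag is out and held upright, and yellow and blue are still standing. I fit the held tag from its crop corners and refit the hook with the full prong length.

```bash
python3 - <<'E'
from fit import *
S=lambda x,y:(210+(x-1)/3,30+(y-1)/3)
R=[("scene",(6,-35,29),S(160,93)),("scene",(6,35,29),S(275,119)),("scene",(4,-35,-75),S(181,243)),("scene",(4,35,-75),S(287,275)),
("scene",(4,-23,-3),S(188,148)),("scene",(4,23,-3),S(258,168)),("scene",(6,35,75),S(276,46))]
v,r=fit(R,[.487,-.144,.275,.25]);print(v.round(4),np.degrees(v[3]));print(r.round(1).tolist())
H=lambda x,y:(400+(x-2.5)/6,255+(y-2.5)/6); Th=lambda x,y:(150+(x-2.5)/6,165+(y-302.5)/6)
hk=[("scene",(-1,11,12),H(238,128)),("scene",(-1,-11,12),H(307,82)),("scene",(-6,11,0),H(248,178)),("scene",(-6,-11,0),H(320,132)),
("scene",(-60,11,0),H(425,343)),("scene",(-60,-11,0),H(487,297)),
("top",(-1,11,12),Th(376,420)),("top",(-60,11,0),Th(215,378)),("top",(-60,-11,0),Th(200,436))]
v,r=fit(hk,[.47,.2,.15,-1.7]);print("hook",v.round(4),np.degrees(v[3]));print(r.round(1).tolist())
E
```

```text
[ 0.476  -0.1525  0.2642  0.2658] 15.231206710308921
[[-0.8, 0.1], [0.4, 1.9], [0.4, -0.2], [0.8, -0.3], [-0.6, -0.5], [1.2, -0.3], [-1.9, 0.1]]
hook [ 0.5618  0.2168  0.1479 -1.8363] -105.21039184188776
[[0.5, 0.9], [0.4, 0.4], [-0.1, -0.7], [-0.8, -1.2], [-1.4, 0.8], [-0.3, -0.4], [-2.2, -0.2], [-0.0, 0.5], [-0.5, 0.7]]
```

Emit:
send_rows:
  plan: [0.0034,0.0171,0,0,0,-6.63,0,0.0034,0.0171,0,0,0,-6.63,0,0.0034,0.0171,0,0,0,-6.63,0,0.0034,0.0171,0,0,0,-6.63,0,0.0034,0.0171,0,0,0,-6.63,0,0.0034,0.0171,0,0,0,-6.63,0,0.0034,0.0171,0,0,0,-6.63,0,0.0034,0.0171,0,0,0,-6.63,0,0.0034,0.0171,0,0,0,-6.63,0,0.0034,0.0171,0,0,0,-6.63,0,0.0034,0.0171,0,0,0,-6.63,0,0.0034,0.0171,0,0,0,-6.63,0,0.0034,0.0171,0,0,0,-6.63,0,0.0034,0.0171,0,0,0,-6.63,0,0.0034,0.0171,0,0,0,-6.63,0,0.0034,0.0171,0,0,0,-6.63,0,0.0034,0.0171,0,0,0,-6.63,0,0.0034,0.0171,0,0,0,-6.63,0,0,0,0,0,0,0,0,0,0,0,0,0,0,0]

```text
time_s: 6.7
ee_pos: [0.5478, 0.1633, 0.3368]
tcp_rot: [0.001, 0.992, -0.13, -0.001]
contact_force: [0.8, -1.5, -1.3]
width: 0.135
grip_force: 59.4
```

Emit:
send_rows:
  plan: [0,0,-0.02,0,0,0,0,0,0,-0.025,0,0,0,0,0,0,-0.025,0,0,0,0,0,0,-0.025,0,0,0,0,0,0,-0.02,0,0,0,0,0,0,-0.014,0,0,0,0,0,0,0,0,0,0,0,0,0,0,0,0,0,0]

```text
time_s: 7.5
ee_pos: [0.5484, 0.1632, 0.2099]
tcp_rot: [-0.0, 0.991, -0.131, 0.0]
contact_force: [-0.2, -0.7, -1.3]
width: 0.13
grip_force: 59.5
```

```bash
python3 - <<'E'
import cv2,numpy as np
from rig import sensors, grab_frame
s=sensors.state();print(s["ee_pos"],s["contact_force"],s["width"],s["joint_pos"])
a=grab_frame("scene")["img"][180:380,370:530,::-1]
cv2.imwrite("pics/i.png",cv2.resize(a,None,fx=3,fy=3,interpolation=cv2.INTER_CUBIC))
E
```

```text
[0.54835763 0.16319404 0.20988733] [-0.22775486 -0.70734282 -1.32164448] 0.12997452464101172 [ 2.25269322e-01  3.89014289e-01  1.51255152e+00 -7.33912515e-05
  1.23953970e+00  2.05885214e+00]
```

View pics/i.png

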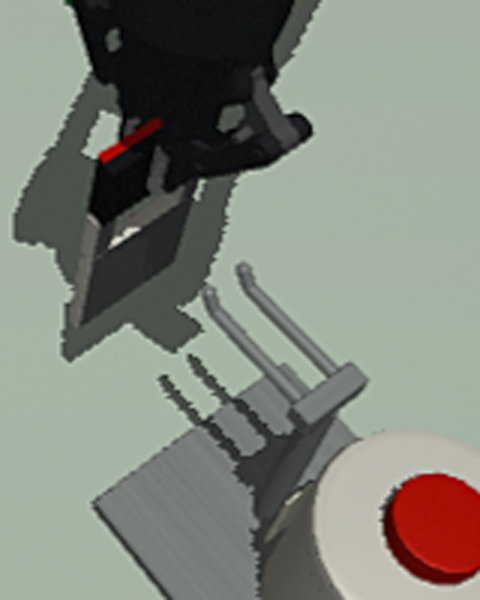

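The tag is in front of the hook with its grey back towards the canister. The bottom back corners are at crop (82,325) and (175,276). I check those against the predicted pixels.

```bash
python3 - <<'E'
from fit import *
t=np.radians(-104.9);c,s=np.cos(t),np.sin(t)
L=np.array([(-4,35,-75),(-4,-35,-75),(-6,35,29),(6,35,75)])/1000
P=L@np.array([[c,s,0],[-s,c,0],[0,0,1]])+[.5484,.1632,.144]
print(((proj("scene",P)-[370,180])*3+1).round(0).tolist(),"seen (82,325) (175,276) (95,220) (101,160)")
E
```

```text
[[77.0, 330.0], [175.0, 262.0], [100.0, 229.0], [94.0, 156.0]] seen (82,325) (175,276) (95,220) (101,160)
```

Emit:
send_rows:
  plan: [0.0024,0.009,0,0,0,0,0,0.0024,0.009,0,0,0,0,0,0.0024,0.009,0,0,0,0,0,0.0024,0.009,0,0,0,0,0,0.0024,0.009,0,0,0,0,0,0.0024,0.009,0,0,0,0,0,0.0024,0.009,0,0,0,0,0,0,0,0,0,0,0,0]

```text
time_s: 8.35
ee_pos: [0.5651, 0.2276, 0.2091]
tcp_rot: [-0.0, 0.991, -0.131, -0.0]
contact_force: [0.4, -0.9, -0.4]
width: 0.13
grip_force: 59.6
```

Emit:
send_rows:
  plan: [0.0024,0.009,0,0,0,0,0,0.0024,0.009,0,0,0,0,0,0,0,0,0,0,0,0]

```text
time_s: 8.65
ee_pos: [0.5699, 0.2455, 0.2092]
tcp_rot: [-0.0, 0.991, -0.131, 0.0]
contact_force: [-0.2, -0.3, -1.0]
width: 0.136
grip_force: 59.6
```

```bash
python3 - <<'E'
import cv2,numpy as np
from rig import sensors, grab_frame
s=sensors.state();print(s["ee_pos"],s["contact_force"],s["width"])
a=grab_frame("scene")["img"][180:380,370:530,::-1]
b=grab_frame("top")["img"][140:240,140:260,::-1]
f=lambda i,k:cv2.resize(i,None,fx=k,fy=k,interpolation=cv2.INTER_CUBIC)
A=f(a,2.5);B=f(b,3)
B=cv2.copyMakeBorder(B,0,A.shape[0]-B.shape[0],0,0,cv2.BORDER_CONSTANT)
cv2.imwrite("pics/j.png",np.hstack([A,B]))
E
```

```text
[0.56988592 0.24552786 0.2092242 ] [-0.23439616 -0.28226856 -1.03999129] 0.1355229162737725
```

View pics/j.png

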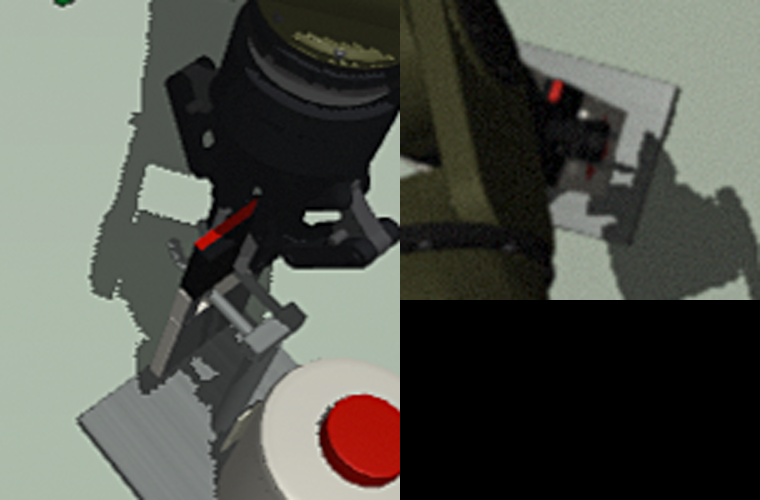

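The near prong passes through the window, with its tip visible in front of the tag at (175,250), and there is no contact force. I lower until contact.

Emit:
send_rows:
  plan: [0,0,-0.005,0,0,0,0,0,0,-0.005,0,0,0,0,0,0,-0.003,0,0,0,0,0,0,-0.002,0,0,0,0,0,0,0,0,0,0,0]

```text
time_s: 9.25
ee_pos: [0.5697, 0.2444, 0.1939]
tcp_rot: [0.0, 0.991, -0.131, -0.0]
contact_force: [-0.7, 0.1, -1.2]
width: 0.132
grip_force: 59.6
```

Emit:
send_rows:
  plan: [0,0,-0.001,0,0,0,0,0,0,-0.001,0,0,0,0,0,0,0,0,0,0,0]

```text
time_s: 9.55
ee_pos: [0.5697, 0.2445, 0.1922]
tcp_rot: [0.0, 0.991, -0.131, -0.0]
contact_force: [-0.1, -0.1, -1.0]
width: 0.132
grip_force: 59.6
```

Emit:
send_rows:
  plan: [0,0,-0.001,0,0,0,0,0,0,0,0,0,0,0]

```text
time_s: 9.75
ee_pos: [0.5697, 0.2445, 0.1912]
tcp_rot: [0.0, 0.991, -0.131, -0.0]
contact_force: [0.7, -0.0, -0.7]
width: 0.132
grip_force: 59.6
```

Emit:
send_rows:
  plan: [0,0,-0.001,0,0,0,0,0,0,0,0,0,0,0]

```text
time_s: 9.95
ee_pos: [0.5698, 0.2445, 0.1904]
tcp_rot: [-0.0, 0.991, -0.131, 0.0]
contact_force: [0.3, 0.3, -0.0]
width: 0.134
grip_force: 59.7
```

Emit:
send_rows:
  plan: [0,0,-0.001,0,0,0,0,0,0,0,0,0,0,0]

```text
time_s: 10.15
ee_pos: [0.5699, 0.2445, 0.1902]
tcp_rot: [-0.0, 0.991, -0.131, 0.0]
contact_force: [-2.5, -2.1, 6.5]
width: 0.127
grip_force: 60.8
```

Contact is at the predicted height, so I release.

Emit:
send_rows:
  plan: [0,0,0,0,0,0,16,0,0,0,0,0,0,20,0,0,0,0,0,0,25,0,0,0,0,0,0,30,0,0,0,0,0,0,40,0,0,0,0,0,0,50,0,0,0,0,0,0,60,0,0,0,0,0,0,60,0,0,0,0,0,0,60,0,0,0,0,0,0,60]

```text
time_s: 11.15
ee_pos: [0.5697, 0.2445, 0.1893]
tcp_rot: [0.0, 0.991, -0.131, -0.0]
contact_force: [0.2, -0.1, 0.1]
width: 0.601
grip_force: 0.0
```

Emit:
send_rows:
  plan: [0,0,0.01,0,0,0,60,0,0,0.015,0,0,0,60,0,0,0.02,0,0,0,60,0,0,0.025,0,0,0,60,0,0,0.025,0,0,0,60,0,0,0.025,0,0,0,60,-0.02,-0.04,0.01,0,0,0,60,-0.02,-0.04,0,0,0,0,60,-0.02,-0.04,0,0,0,0,60,-0.02,-0.04,0,0,0,0,60,-0.02,-0.04,0,0,0,0,60,0,0,0,0,0,0,60,0,0,0,0,0,0,60]

```text
time_s: 12.45
ee_pos: [0.4697, 0.044, 0.3209]
tcp_rot: [-0.0, 0.991, -0.132, 0.001]
contact_force: [-0.4, 0.3, 0.1]
width: 0.602
grip_force: 0.0
```

```bash
python3 - <<'E'
import cv2,numpy as np
from rig import sensors, grab_frame
s=sensors.state();print(s["ee_pos"],s["contact_force"],s["width"],s["time_s"])
a=grab_frame("scene")["img"][100:380,210:530,::-1]
b=grab_frame("top")["img"][140:240,140:260,::-1]
f=lambda i,k:cv2.resize(i,None,fx=k,fy=k,interpolation=cv2.INTER_CUBIC)
A=f(a,1.6);B=f(b,2.3)
z=np.zeros((A.shape[0],B.shape[1],3),'uint8');z[:B.shape[0]]=B
cv2.imwrite("pics/k.png",np.hstack([A,z]))
E
```

```text
[0.46974465 0.04402237 0.32087598] [-0.36650641  0.29683736  0.10748907] 0.6022171881917596 12.45
```

View pics/k.png

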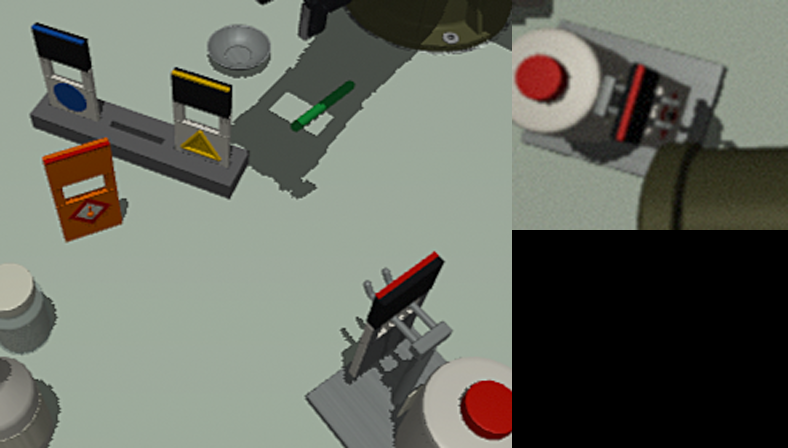

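The tag hangs on both prongs, with the red diamond visible on the outward side in the top view at (670,100). The rack tags are standing and the gripper is clear. I check uprightness numerically.

```bash
python3 - <<'E'
from fit import *
t=np.radians(-104.9);c,s=np.cos(t),np.sin(t)
L=np.array([(6,35,75),(6,-35,75),(-6,35,29),(-4,35,-75),(4,35,-75)])/1000
for tilt in(-.15,0,.15):
    k,m=np.cos(tilt),np.sin(tilt);Z=np.array([0,0,.029])
    Lr=(L-Z)@np.array([[k,0,m],[0,1,0],[-m,0,k]])+Z
    P=Lr@np.array([[c,s,0],[-s,c,0],[0,0,1]])+[.5698,.2445,.1245]
    print(tilt,((proj("scene",P)-[210,100])*1.6).round(0).tolist())
print("seen stripe ends (376,297),(438,254); bar bottom back (373,325); plate bottom (350,378)")
E
```

```text
-0.15 [[366.0, 289.0], [427.0, 245.0], [373.0, 330.0], [364.0, 390.0], [358.0, 383.0]]
0 [[373.0, 294.0], [434.0, 250.0], [373.0, 331.0], [353.0, 377.0], [347.0, 371.0]]
0.15 [[379.0, 300.0], [440.0, 255.0], [373.0, 331.0], [342.0, 365.0], [336.0, 358.0]]
seen stripe ends (376,297),(438,254); bar bottom back (373,325); plate bottom (350,378)
```

Emit:
send_rows:
  plan: [0,0,0,0,0,0,60,0,0,0,0,0,0,60,0,0,0,0,0,0,60,0,0,0,0,0,0,60,0,0,0,0,0,0,60,0,0,0,0,0,0,60,0,0,0,0,0,0,60,0,0,0,0,0,0,60,0,0,0,0,0,0,60,0,0,0,0,0,0,60]

```text
time_s: 13.55
ee_pos: [0.4697, 0.0445, 0.3193]
tcp_rot: [-0.0, 0.991, -0.131, 0.0]
contact_force: [-0.6, 0.0, 1.0]
width: 0.603
grip_force: 0.0
```

```bash
python3 -c "
from rig import env
print(env.close_job())"
```

```text
the job is handed in; nothing more can be done
None
```

The red-diamond tag hangs on both prongs, about upright with the diamond facing outward; the yellow and blue tags still stand in the rack, and I handed the job in at about 14 s (no verdict was returned).

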